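# Turn the sharpening stone in its slide-jaw holder

## Task

The sharpening stone stands on end in its sloping holder on the worktop. Back off the slide jaw, take the stone out and turn it, and lay it back in the holder on its wooden back, with the broad stone face up, square and centred on the bed and down against the foot stop; then slide the jaw down snugly against its end and let go. Leave the other things on the worktop where they are.

Things in the scene. Friction and masses are not known exactly. Their poses are not given: they have to be found in the camera images.
- stone: Loose sharpening stone on a wooden back, a block 76 x 62 x 50 mm, 0.27 to 0.53 kg. Origin: its centre. x: the 76 mm length; y: the 62 mm width, whose flat 76 x 50 mm sides suit a grasp; z: from the wooden back (z = -25, 20 mm thick) to the broad grey stone face (z = +25, grooved lengthwise). Starts on end on the bed, wooden back to the foot stop, stone face to the jaw, x into the bed.
- stone_face (a point): Centre of the broad grey stone face, 25 mm from the block's centre along its z. Finally this face looks square up from the bed, and the block's x lies along the slope (either way round).
- holder: The holder, fixed to the worktop, elsewhere each time. Origin: on the worktop under the middle of its steel base plate (160 x 74 mm, 10 mm high); x: the way the bed rises, to the robot's left; y: towards the robot. 145 mm high. The worktop starts at x = 0.35; down-slope it is bare to y = -0.15, but the sink lies beyond x = 0.44 right of y = 0.04. Wall cabinet: beyond x = 0.6, above z = 0.46.
- bed: Sloping aluminium bed of the holder, rising at 40 degrees to the robot's left. Origin: on the bed surface at the inner face of the fixed foot stop, mid-width, 30 mm above the worktop, 59 mm short of the holder's origin; x up the slope, y across it towards the robot, z square out of the bed. Surface 70 mm wide, from x = -12 to 166 mm. Foot stop: x = -12 to 0, 54 mm wide, 28 mm high.
- jaw (a joint): Slide jaw on the bed, m: the jaw's face is 51 mm + this value up the slope from the foot stop; 0 nearest, 0.060 fully backed off, 0.025 touching the laid-down 76 mm stone. Starts between 0 and 0.012. Stays where it is left; takes about 3 to 6 N to slide.
- jaw_grip (a point): Where to grasp the slide jaw: amid its black handle block, 30 mm square out from the bed surface, 37 mm up the slope from the jaw's face. The handle is 30 mm wide (across the bed), 46 mm long up the slope; its top is 48 mm above the bed surface. In front of it the jaw plate: 14 mm thick, 54 mm wide, 32 mm high.
- salt: bystander: salt shaker, 44 x 44 x 90 mm, origin at its foot
- tin: bystander: small food tin, 58 mm across, 72 mm high, origin at its foot
- spice: bystander: spice jar with a lid, 45 mm across, 106 mm high, origin at its foot
- sardines: bystander: flat oblong tin, 63 x 105 x 26 mm, origin at the middle of its underside
- garlic: bystander: garlic bulb, 53 mm across, 52 mm high, origin at its foot

How it is judged:
On the way, in this order (a step that is already met when the one before it is completed fails the run):
1. the slide jaw is backed off far enough for the stone to lie down (more than 79 mm from the foot stop) (value of joint jaw above 0.028 m), for 0.2 s.
2. the stone lies on its wooden back on the bed, stone face up, released by the fingers (z of stone_face in the frame of bed between 0.046 and 0.054 m and x of stone in the frame of bed above 0.033 m and y of stone in the frame of bed between -0.008 and 0.008 m and angle between the z axis of stone and the z axis of bed, either way round below 0.08 rad and angle between the x axis of stone and the x axis of bed, either way round below 0.08 rad and contact force between the fingers and stone below 0.5 N), for 0.2 s.
3. the slide jaw is against the stone's end, which is down against the foot stop (z of stone_face in the frame of bed between 0.046 and 0.054 m and x of stone in the frame of bed between 0.033 and 0.0415 m and y of stone in the frame of bed between -0.008 and 0.008 m and angle between the z axis of stone and the z axis of bed, either way round below 0.08 rad and angle between the x axis of stone and the x axis of bed, either way round below 0.08 rad and value of joint jaw below 0.0285 m), for 0.2 s.
At the end, for the whole second after the job is handed in: The stone lies at rest on its wooden back on the sloping bed, stone face up (within 4 mm of its seated height and 0.08 rad of square to the bed and slope), centred across the bed within 8 mm, its lower end within 3.5 mm of the foot stop, and the slide jaw within 3.5 mm of its upper end (all of step 3 and linear speed of stone below 0.02 m/s); the robot touches nothing.
It fails at once if the salt shaker is moved more than 30 mm or tipped (distance of salt from where it was at the start of the episode above 0.03 m or angle between salt's own z axis and vertical above 0.35 rad).
It fails at once if the small tin is moved more than 30 mm or tipped (distance of tin from where it was at the start of the episode above 0.03 m or angle between tin's own z axis and vertical above 0.35 rad).
It fails at once if the spice jar is moved more than 30 mm or tipped (distance of spice from where it was at the start of the episode above 0.03 m or angle between spice's own z axis and vertical above 0.35 rad).
It fails at once if the oblong tin is moved more than 30 mm or tipped (distance of sardines from where it was at the start of the episode above 0.03 m or angle between sardines's own z axis and vertical above 0.35 rad).
It fails at once if the garlic bulb is moved more than 30 mm or tipped (distance of garlic from where it was at the start of the episode above 0.03 m or angle between garlic's own z axis and vertical above 0.35 rad).
It also fails if it takes over 72 s, if anything falls off the work surface, if the arm or the gripper's body presses on something with over 40 N, if the wrist force passes 120 N, or if a joint passes its speed limit or range.

## Robot

A 7-joint arm with a two-finger parallel gripper is mounted at the origin on a cart in front of the work surface, level with it; the furniture and walls round the work are solid. World frame = base frame: x ahead of the robot, y to its left, z up, the work surface at z = 0. Lengths are in m, angles in rad, forces in N, time in s.
With the tool pointing down it reaches from about 0.35 to 0.9 m from the base axis. Payload 8.1 kg.
Tool frame: the origin (TCP) lies between the finger pads; the fingertips stand 11 mm ahead of it and the grasp point (between the pads) lies 8 mm behind it; z points along the fingers, y is the line along which they close (so a half turn about z gives the same grasp; the last joint's range is limited). The gripper opens to 92 mm and grips with 3 to 60 N. Pads are 19 mm wide; open, the fingers measure 130 mm over their backs; the gripper's body (75 mm by 190 mm) begins 47 mm behind the grasp point.
Start: joints at [1.053, 0.434, 0.025, 1.573, -0.012, 1.134, -0.075], TCP at [0.252, -0.572, 0.238] pointing down, gripper open.
Joint ranges: [-2.62, 2.62], [-0.44, 2.09], [-1.27, 1.32], [0.08, 2.57], [-1.32, 4.46], [0.12, 2], [-2.74, 2.74]. Speed limits (rad/s): [2.22, 2.22, 3.01, 3.01, 3.14, 3.14, 3.14].

## Interface

Orientations are given as a rotation vector (axis times angle).
In Python, from cell import observe, get_image, camera_params, sign_off gives the robot as it stands.
- The arm moves only by the shell command python3 -m pendant 'ROWS' [FORCE]. ROWS is JSON, one flat list of numbers, 7 for each row, row after row: the shift along the tool's x, y, z in m, then the turn, a rotation vector about the tool's x, y, z in rad, then the finger opening in m, from 0 to 0.0918. In form: [dx, dy, dz, rx, ry, rz, jaw, dx, dy, dz, rx, ry, rz, jaw, ...]. A call has 1 to 10 rows; each row shifts and turns the commanded pose from where the row before left it, along the tool's axes as they then stand; what a row does not reach is not made up. A row lasts 1/8 s, in which the tool goes at most 62.5 mm and 10.7 degrees, less where a joint would pass 70% of its speed; a pose out of reach is approached as far as the arm can. A call is refused whole if a number of a shift passes 0.0625 or a number of a turn 0.188, either way. A call with a gripper value outside its range is refused whole. The fingers move at their own pace and stop on an object; FORCE is the grip in N (left out, the last holds). Time passes only in rows, so rows that do not move let the fingers close. It gives the time, the measured TCP pose, the force, the opening and the grip force at its end, in the units of the state.
- observe(): the state, without advancing time (a new reading comes with each control period).
- get_image(name): name is "scene" or "top" or "wrist"; returns the picture (384x512x3 uint8, red, green, blue); there is no depth.
- camera_params(name): a dict with "intrinsics" (3x3 intrinsics, pixels), "eye" and "rotation" of the camera in the world; the wrist camera has in their place "T_tool_cam" (4x4, takes a point from camera to tool coordinates, whose origin is the TCP and whose axes are the flange's). Camera axes: x right, y down, z forward; pixel columns grow to the right and rows downward; lengths in m; the calibration is good to about 2 mm. A picture is of the moment at which its call begins: read the wrist's pose just before it. camera_params takes no time and is no camera call.
- sign_off(): hands the job in; it is judged then, once.
The state is a dict: "clock": time; "joints": joint angles; "dq": joint speeds; "joint_efforts": joint torques, N m; "position": TCP position; "ee_rot": TCP orientation; "force": force on the tool from outside, world axes, zero at the start; "ft_torque": the same for the moment, N m; "width": opening from 0.0 (shut) to 1.0 (fully open); "gripper_force": force on a finger pad.
Only numpy, scipy, OpenCV 4.12 (cv2) and the standard library are available. Lean on these libraries where they do the work, as an engineer would, in place of code of your own. Each camera call takes 0.05 s, during which the arm holds its last target. There are 200 camera calls.

## Working session

There is one attempt and no reset: what is moved stays moved. The work goes in short steps, Python scripts to look and compute and a shell command to move; the robot and the scene stay as the last step left them, time stands still between calls to the robot, and variables do not carry over. Pictures are saved under pics/ and viewed, at most 10 in all, crops included, and the job is handed in when it is done.

```bash
mkdir -p pics; ls; python3 - <<'E'
from cell import *
import cv2,numpy as np
print(observe())
for n in("scene","top"):
    im=get_image(n);cv2.imwrite(f"pics/{n}0.png",im[:,:,::-1]);p=camera_params(n);print(n,p)
print(camera_params("wrist"))
E
```

```text
pics
{'clock': 0.0, 'joints': array([ 1.05337593,  0.43522473,  0.02497668,  1.57410721, -0.01161806,
        1.13398101, -0.07508912]), 'dq': array([ 1.62806697e-03, -3.89043866e-04,  5.43427031e-04, -2.08530245e-03,
        8.05457537e-05, -2.71672921e-04, -1.42456520e-03]), 'joint_efforts': array([-2.02060750e-03, -6.67865539e+01,  9.84020345e-01, -3.14465475e+01,
       -6.04457804e-02,  4.25900705e-02,  1.36450003e-04]), 'position': array([ 0.25164356, -0.57156074,  0.23693999]), 'ee_rot': array([-3.07280563e+00, -6.46517989e-01,  7.04720315e-04]), 'force': array([ 0.11664142, -0.54583759, -0.22723858]), 'ft_torque': array([-0.00038223,  0.00231583,  0.02742364]), 'gripper_force': 0.0, 'width': 0.9996019698031199}
scene {'intrinsics': array([[453.53586871,   0.        , 249.15741045],
       [  0.        , 453.53586871, 191.2306561 ],
       [  0.        ,   0.        ,   1.        ]]), 'eye': array([-0.65554766,  1.03405591,  0.82917699]), 'rotation': array([-0.95993357,  2.13694897, -1.38399392])}
top {'intrinsics': array([[372.1527694 ,   0.        , 259.69243674],
       [  0.        , 372.1527694 , 192.58261006],
       [  0.        ,   0.        ,   1.        ]]), 'eye': array([ 0.40386916, -0.00880555,  1.19420356]), 'rotation': array([-2.18294868,  2.19984287, -0.08855137])}
{'intrinsics': array([[267.27371172,   0.        , 252.85217865],
       [  0.        , 267.27371172, 193.5995068 ],
       [  0.        ,   0.        ,   1.        ]]), 'T_tool_cam': array([[ 3.57499276e-04, -9.63089370e-01, -2.69181605e-01,
         7.20822144e-02],
       [ 9.99999792e-01,  4.88707117e-04, -4.20420362e-04,
         3.85699902e-04],
       [ 5.36453348e-04, -2.69181399e-01,  9.63089345e-01,
        -1.48028043e-01],
       [ 0.00000000e+00,  0.00000000e+00,  0.00000000e+00,
         1.00000000e+00]])}
```

```bash
python3 - <<'E'
import cv2,numpy as np
a=cv2.imread("pics/scene0.png");b=cv2.imread("pics/top0.png")
cv2.imwrite("pics/both.png",cv2.resize(np.vstack([a,b])[:, :],None,fx=.78,fy=.78))
cv2.imwrite("pics/top0b.png",cv2.resize(b,(768,576),interpolation=cv2.INTER_CUBIC))
cv2.imwrite("pics/scene0b.png",cv2.resize(a,(768,576),interpolation=cv2.INTER_CUBIC))
E
```

```text
(no output)
```

View pics/top0b.png

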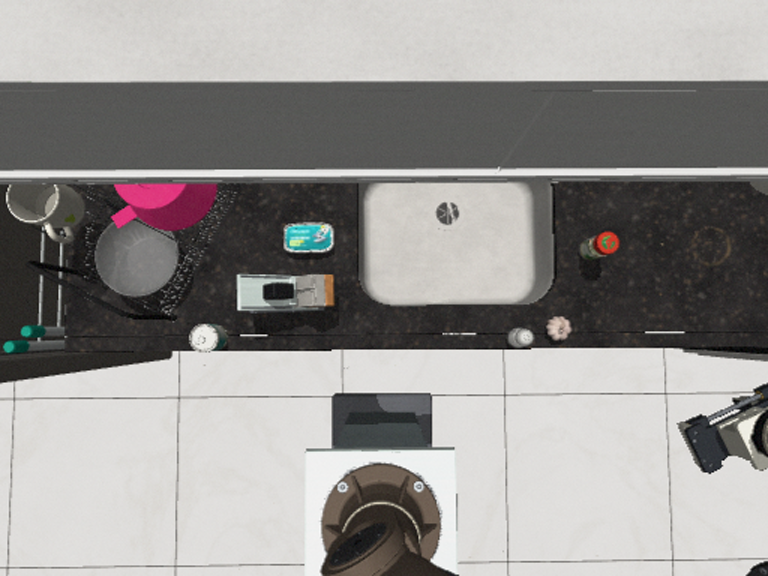

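View pics/scene0b.png

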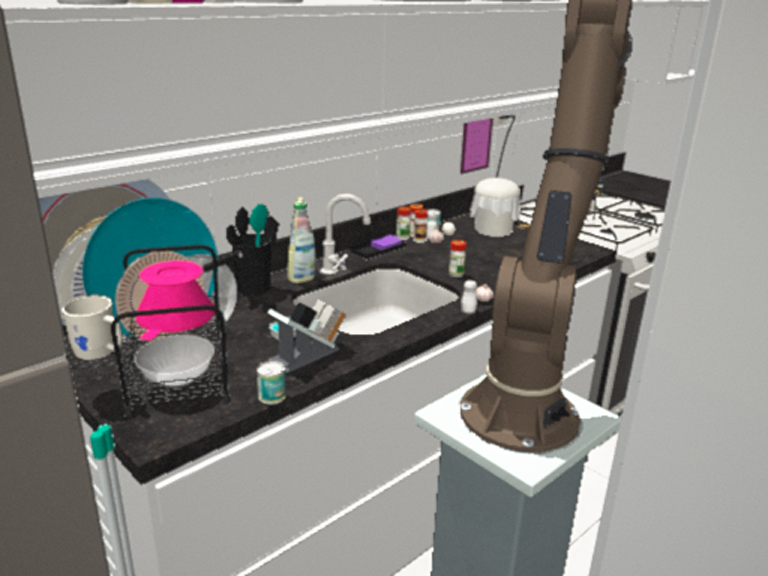

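The top view shows the holder at about px (158–223, 183–207) in the original picture, with the jaw's black handle near (187,194) and the stone's wood at about (218,194). The food tin is at (139,225) and the oblong tin at (205,158). The scene view agrees: the bed rises to the left and the bystanders are clear of it.

```bash
cat > h.py <<'E'
import numpy as np,cv2
from scipy.spatial.transform import Rotation as R
from cell import *
def cam(n,st=None):
    p=camera_params(n);K=np.array(p["intrinsics"])
    if n!="wrist": return K,np.array(p["eye"]),R.from_rotvec(p["rotation"]).as_matrix()
    st=st or observe();T=np.array(p["T_tool_cam"]);Rt=R.from_rotvec(st["ee_rot"]).as_matrix()
    return K,Rt@T[:3,3]+st["position"],Rt@T[:3,:3]
def ray(c,uv):
    K,e,M=c;d=M@np.linalg.solve(K,[uv[0],uv[1],1.]);return e,d/np.linalg.norm(d)
def onz(c,uv,z):
    e,d=ray(c,uv);return e+d*(z-e[2])/d[2]
def proj(c,p):
    K,e,M=c;q=K@(M.T@(np.asarray(p)-e));return q[:2]/q[2]
def bedframe(hx,hy,yaw):  # holder pos; yaw of holder x axis from world +Y
    H=R.from_euler('z',np.pi/2+yaw).as_matrix()
    B=H@R.from_euler('y',-np.radians(40)).as_matrix()
    return B,np.array([hx,hy,0])+H@np.array([-.059,0,.03])
E
python3 - <<'E'
from h import *
c=cam("top")
for n,uv,z in [("TL far",(158,184),.137),("TL near",(158,207),.137),("wood far",(222.5,184),.088),("wood near",(222.5,204),.088),("tin",(139,225),.072),("sard",(205,158),.026),("salt",(347,225),.09),("garlic",(372,218),.05),("spice",(404,162),.106)]:
    print(n,onz(c,uv,z).round(3))
E
```

```text
TL far [0.504 0.268 0.137]
TL near [0.439 0.267 0.137]
wood far [0.507 0.089 0.088]
wood near [0.448 0.089 0.088]
tin [0.387 0.34  0.072]
sard [0.596 0.15  0.026]
salt [ 0.383 -0.28   0.09 ]
garlic [ 0.403 -0.367  0.05 ]
spice [ 0.567 -0.449  0.106]
```

```bash
python3 -m pendant '[0.036,-0.044,-0.004,0,0,0,0.0918,0.036,-0.044,-0.004,0,0,0,0.0918,0.036,-0.044,-0.002,0,0,0,0.0918,0.036,-0.044,-0.002,0,0,0,0.0918,0.036,-0.044,0,0,0,0,0.0918,0.036,-0.044,0,0,0,0,0.0918,0.036,-0.044,0,0,0,0,0.0918,0.036,-0.044,0,0,0,0,0.0918,0.036,-0.044,0,0,0,0,0.0918,0.036,-0.044,0,0,0,0,0.0918]'; python3 -m pendant '[0.038,-0.045,0,0,0,0,0.0918,0.038,-0.045,0,0,0,0,0.0918,0.038,-0.045,0,0,0,0,0.0918,0.038,-0.045,0,0,0,0,0.0918,0,0,0,0,0,0,0.0918]'
```

```text
clock: 1.35
position: [0.4041, -0.0226, 0.2498]
ee_rot: [3.074, 0.646, 0.0]
force: [1.1, -0.6, 1.1]
width: 1.0
gripper_force: 0.0
clock: 1.98
position: [0.4703, 0.2068, 0.2494]
ee_rot: [-3.069, -0.656, 0.0]
force: [-0.4, 0.1, 0.1]
width: 0.996
gripper_force: 0.0
```

```bash
python3 -m pendant '[0,0,0,0,0,-0.164,0.0918,0,0,0,0,0,-0.164,0.0918,0,0,0,0,0,-0.164,0.0918,0,0,0,0,0,-0.164,0.0918,0,0,0,0,0,-0.164,0.0918,0,0,0,0,0,-0.164,0.0918,0,0,0,0,0,-0.164,0.0918,0,0,0,0,0,0,0.0918,0,0,0,0,0,0,0.0918]'; python3 - <<'E'
from h import *
s=observe();print(s["position"],s["ee_rot"],s["joints"])
np.save("s1.npy",s,allow_pickle=True)
im=get_image("wrist");cv2.imwrite("pics/w1.png",im[:,:,::-1]);cv2.imwrite("pics/w1b.png",cv2.resize(im[:,:,::-1],(768,576),interpolation=cv2.INTER_CUBIC))
c=cam("wrist",s)
B,o=bedframe(.474,.199,0)
for q in [(166,35,0),(166,-35,0),(50,31,76),(50,-31,76),(0,31,76),(0,-31,76)]:print(q,proj(c,o+B@(np.array(q)/1e3)).round(1))
E
```

```text
clock: 3.1
position: [0.4706, 0.2012, 0.2496]
ee_rot: [2.235, 2.208, -0.001]
force: [0.3, 0.2, -0.4]
width: 1.002
gripper_force: 0.0
[0.4706     0.20115193 0.24955782] [ 2.23510176e+00  2.20757155e+00 -7.82916660e-04] [ 0.09781781  0.34424938 -0.78180339  1.78070682  0.26667646  1.12637165
 -0.78320821]
(166, 35, 0) [218.9 125.9]
(166, -35, 0) [292.9 125. ]
(50, 31, 76) [229.7 249.7]
(50, -31, 76) [283.9 249.1]
(0, 31, 76) [232.8 264.7]
(0, -31, 76) [280.6 264.3]
```

View pics/w1b.png

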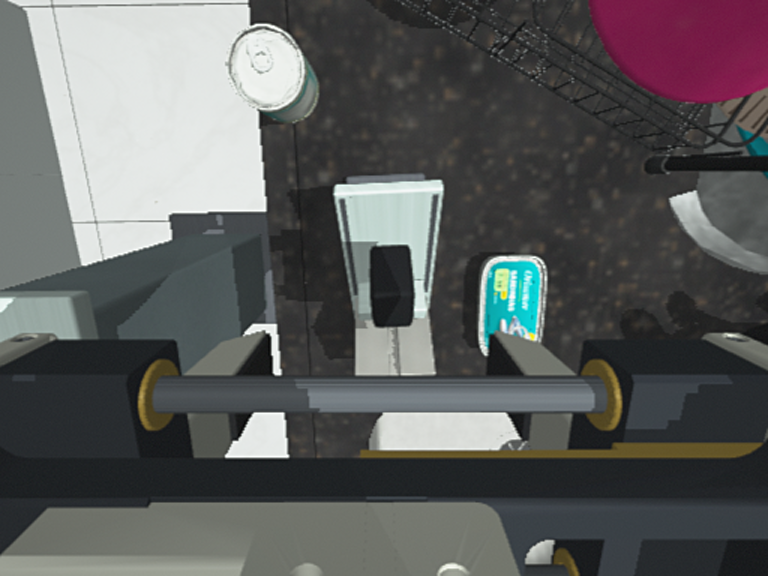

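The wrist view shows the bed's top corners at about (222,125) and (296,123) original px. The black handle's top runs from (248,165) to (275,217), and the stone's end is partly hidden behind the finger bar. I'll measure these precisely now.

```bash
python3 - <<'E'
from h import *
s=np.load("s1.npy",allow_pickle=True).item();c=cam("wrist",s)
g=cv2.cvtColor(cv2.imread("pics/w1.png"),cv2.COLOR_BGR2GRAY)
for r in (128,132,140,150,158,165,175,185,195,205,212,220,228,236):print(r,' '.join(map(str,g[r,216:304:2])))
print('col'); 
for k in (250,258,266,272): print(k,' '.join(map(str,g[112:250:2,k])))
for n,uv,z in [("TL near",(222.3,125),.1367),("TL far",(296,123),.1367)]:print(n,onz(c,uv,z).round(4))
E
```

```text
128 36 38 31 126 242 242 244 243 244 243 244 245 245 245 245 245 245 244 242 242 240 240 238 234 230 228 225 223 223 221 215 212 209 206 212 213 216 216 210 212 63 58 58 55
132 36 34 35 64 205 168 138 199 207 203 200 204 209 206 208 207 206 207 206 206 207 211 209 207 204 203 208 209 210 213 209 208 206 205 210 213 127 75 179 160 54 56 59 55
140 39 41 37 34 138 177 79 109 214 208 204 200 207 208 207 208 207 206 206 206 208 210 209 207 206 206 208 208 210 213 208 207 205 206 210 215 79 84 199 87 54 58 57 56
150 40 40 39 40 35 152 166 77 158 211 209 203 207 208 204 208 209 206 206 207 208 210 210 208 206 207 210 209 212 212 209 206 206 208 212 150 75 183 143 53 57 59 59 56
158 39 38 41 41 37 49 201 112 86 207 211 207 205 208 207 208 210 208 208 207 208 209 211 210 207 206 211 209 211 212 209 209 207 210 215 97 89 208 82 65 58 54 55 57
165 38 37 41 41 42 39 92 111 51 99 131 130 127 128 129 130 39 26 27 30 33 34 34 34 35 36 38 33 73 219 210 209 208 212 175 79 159 159 73 69 62 55 53 54
175 43 45 43 36 36 37 33 113 102 51 119 133 131 130 132 88 26 32 31 32 28 39 39 39 40 39 40 41 35 144 21
[... 1485 characters left out ...]
1 40 40 36 31 32 31 31 30 32 30 30 34 33 42 29 24 28 27 28 27 27 29 34 31 117 158 159 163 165 167 174 177 187 180 181 182 181 180 180 182
266 57 54 99 118 118 226 230 239 228 203 203 204 204 205 206 206 206 206 206 207 206 206 207 206 209 218 34 37 40 40 39 40 40 41 39 39 40 41 43 42 37 35 36 29 34 37 38 38 39 35 36 37 28 171 171 169 170 164 159 164 159 162 154 148 147 141 128 125 116
272 59 57 104 115 116 226 232 243 223 210 210 211 211 211 210 210 211 211 212 212 210 211 212 211 212 217 125 41 32 32 30 30 33 37 37 38 40 40 41 39 42 42 44 39 37 38 36 38 37 36 35 34 37 171 173 173 174 176 177 177 177 178 178 175 177 177 177 178 179
TL near [0.4423 0.268  0.1367]
TL far [0.5119 0.2689 0.1367]
```

```bash
python3 - <<'E'
from h import *
s=np.load("s1.npy",allow_pickle=True).item();c=cam("wrist",s)
g=cv2.cvtColor(cv2.imread("pics/w1.png"),cv2.COLOR_BGR2GRAY).astype(float)
B,o=bedframe(.477,.2005,0)
def pl(uv,h=0,ax=2):
    e,d=ray(c,uv);e=B.T@(e-o);d=B.T@d;return (e+d*(h-e[ax])/d[ax])*1e3
def cross(r,a,b,th,rev=False):
    cs=range(a,b) if not rev else range(b,a,-1); st=-1 if rev else 1
    for k in cs:
        v,w=g[r,k],g[r,k+st]
        if (v-th)*(w-th)<=0 and v!=w: return k+st*(th-v)/(w-v)
L=[pl((cross(r,212,245,90 if r<160 else 75),r)) for r in range(128,200,6)]
Rr=[pl((cross(r,270,312,110,True),r)) for r in range(128,190,6)]
print(np.round(L,1)[:,:2].tolist());print(np.round(Rr,1)[:,:2].tolist())
print("hand edges z48");H=[]
for r in range(170,212,6):
    a=cross(r,240,262,60);b=cross(r,262,285,70);H.append((pl((a,r),48)[:2].round(1).tolist(),pl((b,r),48)[:2].round(1).tolist()))
print(H)
print("handle far edge",pl((266,163.2),48).round(1),"near(bottom) edge",pl((262,216.8),48).round(1), "row ends on z32",pl((262,216.8),32).round(1))
print("stone face x=50+q plane")
for r in (222,230,236,242):
    a=cross(r,228,250,120);b=cross(r,275,300,110,True); print(r,pl((a,r),53,0).round(1),pl((b,r),53,0).round(1))
E
```

```text
[[161.4, 35.9], [153.7, 35.8], [145.6, 35.6], [137.1, 35.5], [128.2, 35.3], [118.7, 35.1], [108.7, 34.9], [98.2, 34.6], [87.0, 34.4], [75.1, 33.9], [62.5, 33.6], [49.0, 33.4]]
[[160.2, -35.1], [152.5, -35.0], [144.4, -35.2], [135.9, -35.7], [126.9, -36.0], [117.5, -36.1], [107.5, -36.4], [96.9, -36.8], [85.6, -37.0], [73.7, -37.1], [61.1, -37.7]]
hand edges z48
[([58401.3, -2010.1], [58537.0, 5372.9]), ([61116.8, -2045.1], [61262.0, 5686.0]), ([63996.8, -2228.0], [64156.4, 6074.5]), ([67064.2, -2210.4], [67233.6, 6405.3]), ([70331.1, -2292.1], [70513.2, 6743.8]), ([73822.6, -2249.6], [74012.7, 6947.1]), ([77560.6, -2163.4], [77756.3, 7059.1])]
handle far edge [55604.4  3376.8 48000. ] near(bottom) edge [85104.4  2835.6 48000. ] row ends on z32 [56732.2  1888.3 32000. ]
stone face x=50+q plane
222 [53000.  -3921.6 28641.8] [53000.   7338.7 28502.6]
230 [53000.  -3883.3 26665.6] [53000.   7399.5 26530.3]
236 [53000.  -3852.2 25231.4] [53000.   7371.4 25099.8]
242 [53000.  -3819.9 23836.5] [53000.   7375.3 23708.1]
```

```bash
cat > m.py <<'E'
from h import *
s=np.load("s1.npy",allow_pickle=True).item();c=cam("wrist",s)
g=cv2.cvtColor(cv2.imread("pics/w1.png"),cv2.COLOR_BGR2GRAY).astype(float)
yaw=.027
B,o=bedframe(0,0,yaw); o=o+np.r_[np.array([.4771,.2685])-(o+B@[.166,0,0])[:2],0]
E
cat > m2.py <<'E'
from m import *
print("bed o",o,"holder",(o+R.from_euler('z',np.pi/2+yaw).as_matrix()@[.059,0,-.03]))
def pl(uv,h=0,ax=2):
    e,d=ray(c,uv);e=B.T@(e-o);d=B.T@d;return (e+d*(h/1e3-e[ax])/d[ax])*1e3
def cross(r,a,b,th,rev=False):
    cs=range(a,b) if not rev else range(b,a,-1); st=-1 if rev else 1
    for k in cs:
        v,w=g[r,k],g[r,k+st]
        if (v-th)*(w-th)<=0 and v!=w: return k+st*(th-v)/(w-v)
print([pl((cross(r,212,245,90 if r<160 else 75),r))[:2].round(1).tolist() for r in (128,158,194)])
print([pl((cross(r,270,312,110,True),r))[:2].round(1).tolist() for r in (128,158,188)])
for r in (170,176,182,188): print(pl((cross(r,240,262,60),r),48)[:2].round(1),pl((cross(r,262,285,70),r),48)[:2].round(1))
print("handle far",pl((266,163.2),48).round(1),"handle near",pl((262,195.5),48).round(1),"plate near top",pl((262,217.5),32).round(1))
for r in (222,230,236,242):
    a=cross(r,228,250,120);b=cross(r,275,300,110,True); print(r,pl((a,r),53,0).round(1),pl((b,r),53,0).round(1))
E
python3 m2.py
```

```text
bed o [0.48053299 0.14138297 0.03      ] holder [0.47894019 0.20036147 0.        ]
[[162.9, 35.9], [120.4, 36.0], [50.9, 35.8]]
[[159.2, -35.0], [116.3, -35.1], [59.7, -35.6]]
[156.9  12.9] [155.5 -10. ]
[148.4  13.2] [147.  -10.9]
[139.5  14. ] [137.9 -11.9]
[130.   14.1] [128.2 -12.7]
handle far [164.9  -4.   48. ] handle near [116.2  -0.5  48. ] plate near top [42.9 -1.1 32. ]
222 [53.  30.  42.6] [ 53.  -30.7  45. ]
230 [53.  29.9 53.3] [ 53.  -30.9  55.7]
236 [53.  29.9 61. ] [ 53.  -30.6  63.4]
242 [53.  29.9 68.6] [ 53.  -30.5  70.9]
```

```bash
cat >> m2.py <<'E'
print("--")
for z in (0,6,12): print(z,pl((266,163.2),z).round(1))
print(pl((262,216.8),48).round(1))
for r in (194,200,206,212): print(r,pl((cross(r,240,262,60),r),48).round(1),pl((cross(r,262,285,70),r),48).round(1))
T=lambda q,z:(o+B@(np.array([q,0,z])/1e3)).round(4)
print("grip q=3",T(91,30))
print("bx",B[:,0].round(3),"bz",B[:,2].round(3), observe()["position"],R.from_rotvec(observe()["ee_rot"]).as_matrix().round(3))
E
python3 m2.py | sed -n '/--/,$p'
```

```text
--
0 [109.3  -7.1   0. ]
6 [116.2  -6.7   6. ]
12 [123.2  -6.3  12. ]
[73.1 -0.4 48. ]
194 [119.8  14.6  48. ] [118.  -13.6  48. ]
200 [109.   14.7  48. ] [107. -14.  48.]
206 [97.3 14.6 48. ] [ 95.3 -14.1  48. ]
212 [84.9 14.7 48. ] [ 82.8 -14.1  48. ]
grip q=3 [0.4792 0.1918 0.1115]
bx [-0.021  0.766  0.643] bz [ 0.017 -0.643  0.766] [0.47060172 0.2013357  0.24961574] [[ 0.011  1.    -0.   ]
 [ 1.    -0.011 -0.   ]
 [-0.    -0.    -1.   ]]
```

```bash
python3 -m pendant '[-0.0055,0.0085,0.02,0,0,-0.038,0.0918,0,0,0.04,0,0,0,0.0918,0,0,0.04,0,0,0,0.08,0,0,0.028,0,0,0,0.07,0,0,0.015,0,0,0,0.06,0,0,0,0,0,0,0.05,0,0,0,0,0,0,0.05]'; python3 -c "
from h import *
im=get_image('wrist');cv2.imwrite('pics/w2.png',im[:,:,::-1])"
```

```text
clock: 4.03
position: [0.4797, 0.1965, 0.1075]
ee_rot: [2.188, 2.254, 0.002]
force: [-0.9, -0.3, -0.1]
width: 0.554
gripper_force: 0.0
```

View pics/w2.png

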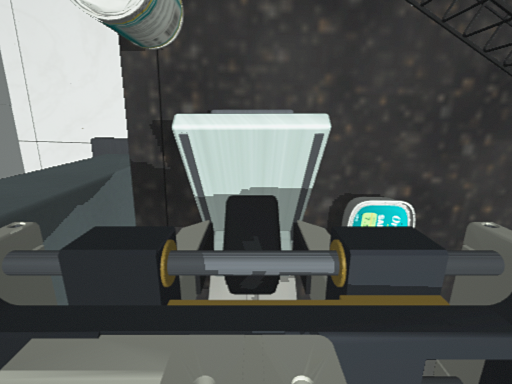

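The fingers straddle the handle, which is centred at px column 252. I'll close and slide the jaw up.

```bash
python3 -m pendant '[0,0,0,0,0,0,0.02,0,0,0,0,0,0,0.02,0,0,0,0,0,0,0.02,0,0,0,0,0,0,0.02,0.0057,0,-0.0048,0,0,0,0.02,0.0057,0,-0.0048,0,0,0,0.02,0.0057,0,-0.0048,0,0,0,0.02,0.0057,0,-0.0048,0,0,0,0.02,0.0057,0,-0.0048,0,0,0,0.02,0.006,0,-0.005,0,0,0,0.02]' 20;  python3 -m pendant '[0.002,0,-0.0017,0,0,0,0.02,0,0,0,0,0,0,0.02,0,0,0,0,0,0,0.02]'; python3 -c "
from h import *
s=observe();np.save('s3.npy',s,allow_pickle=True);im=get_image('wrist');cv2.imwrite('pics/w3.png',im[:,:,::-1])
im=get_image('scene');cv2.imwrite('pics/sc3.png',cv2.resize(im[190:270,150:260,::-1],(770,560),interpolation=cv2.INTER_CUBIC))"
```

```text
clock: 5.32
position: [0.478, 0.2307, 0.1361]
ee_rot: [2.188, 2.254, -0.001]
force: [1.1, -4.8, 0.0]
width: 0.329
gripper_force: 20.0
clock: 5.7
position: [0.4779, 0.2331, 0.138]
ee_rot: [2.188, 2.255, 0.001]
force: [-1.1, -4.5, 6.1]
width: 0.327
gripper_force: 20.0
```

View pics/sc3.png

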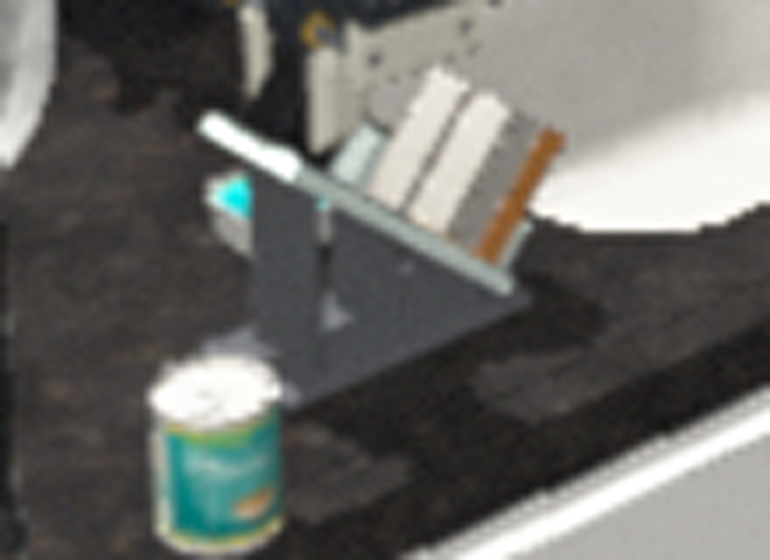

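```bash
python3 -m pendant '[0,0,0,0,0,0,0.0918,0,0,0,0,0,0,0.0918,0,0,-0.03,0,0,0,0.0918,0,0,-0.035,0,0,0,0.0918,0,0,-0.035,0,0,0,0.0918,0,0,0,0,-0.1745,0,0.0918,0,0,0,0,-0.1745,0,0.0918,0,0,0,0,0,0,0.0918]'; python3 -m pendant '[-0.022,0.001,0,0,0,0,0.0918,-0.0225,0,0,0,0,0,0.0918,0,0,0.04,0,0,0,0.0918,0,0,0.045,0,0,0,0.0918,0,0,0,0,0,0,0.0918]';python3 - <<'E'
from h import *
s=observe();print(R.from_rotvec(s["ee_rot"]).as_matrix().round(3),s["joints"].round(2))
np.save('s4.npy',s,allow_pickle=True);im=get_image('wrist');cv2.imwrite('pics/w4.png',im[:,:,::-1])
c=cam("wrist",s)
from m import B,o
for q in [(166,35,0),(166,-35,0),(50,31,76),(50,-31,76),(0,31,76),(0,-31,76),(106,27,32),(106,-27,32)]:print(q,proj(c,o+B@(np.array(q)/1e3)).round(1))
E
```

```text
clock: 6.8
position: [0.4761, 0.2372, 0.2364]
ee_rot: [1.991, 2.068, -0.353]
force: [-0.5, 0.2, -0.7]
width: 0.998
gripper_force: 0.0
clock: 7.42
position: [0.4804, 0.1571, 0.1715]
ee_rot: [2.004, 2.055, -0.36]
force: [0.5, 0.1, 0.2]
width: 0.999
gripper_force: 0.0
[[-0.025  1.     0.005]
 [ 0.938  0.025 -0.345]
 [-0.345 -0.004 -0.939]] [-0.16  0.5  -0.64  1.81  0.57  1.25 -1.04]
(166, 35, 0) [177.4  19. ]
(166, -35, 0) [327.4  18.7]
(50, 31, 76) [215.  218.8]
(50, -31, 76) [290.9 219. ]
(0, 31, 76) [222.1 226.6]
(0, -31, 76) [284.2 226.7]
(106, 27, 32) [211.5 139. ]
(106, -27, 32) [294. 139.]
```

View pics/w4.png

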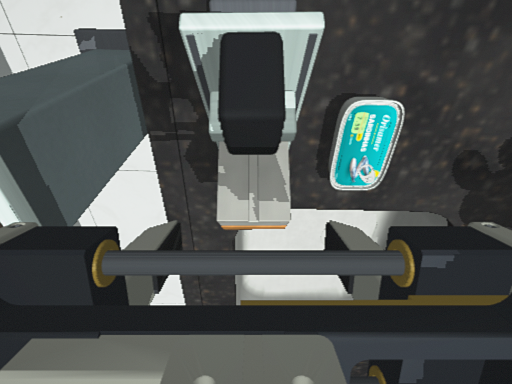

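The stone stands centred between the fingers: its top is at px 217–290, row about 221, against a prediction of 215–291. Advancing to grasp.

```bash
python3 -m pendant '[0.0047,0,0.02,0,0,0,0.0918,0,0,0.03,0,0,0,0.0918,0,0,0.025,0,0,0,0.0918,0,0,0.015,0,0,0,0.0918,0,0,0.007,0,0,0,0.0918,0,0,0,0,0,0,0.0918,0,0,0,0,0,0,0.07]'; python3 -m pendant '[0,0,0,0,0,0,0.05,0,0,0,0,0,0,0.05,0,0,0,0,0,0,0.05,0,0,0,0,0,0,0.05,0,0,0,0,0,0,0.05]' 40; python3 -c "
from cell import *;print(observe()['joints'].round(2))"
```

```text
clock: 8.35
position: [0.4824, 0.1338, 0.0807]
ee_rot: [1.999, 2.06, -0.35]
force: [0.6, 0.3, 0.5]
width: 0.938
gripper_force: 0.0
clock: 8.98
position: [0.482, 0.1332, 0.0802]
ee_rot: [1.999, 2.06, -0.352]
force: [-2.0, 1.0, 4.5]
width: 0.676
gripper_force: 40.0
[-0.16  0.6  -0.59  1.92  0.69  1.07 -1.13]
```

```bash
python3 -m pendant '[-0.01,0,-0.006,0,0,0,0.05,-0.0195,0,-0.0112,0,0,0,0.05,-0.0195,0,-0.0112,0,0,0,0.05,-0.0195,0,-0.0112,0,0,0,0.05,-0.0095,0,-0.0055,0,0,0,0.05,0,0,0,0,0,0,0.05]'; python3 -m pendant '[0,0,0,0,0.15,0,0.05,0,0,0,0,0.15,0,0.05,0,0,0,0,0.15,0,0.05,0,0,0,0,0.15,0,0.05,0,0,0,0,0,0,0.05]';python3 -c "
from h import *
s=observe();print(s['joints'].round(2),R.from_rotvec(s['ee_rot']).as_matrix().round(3))"
```

```text
clock: 9.72
position: [0.4839, 0.0746, 0.1494]
ee_rot: [2.0, 2.058, -0.352]
force: [-0.1, 0.1, -2.7]
width: 0.673
gripper_force: 40.0
clock: 10.35
position: [0.4836, 0.0708, 0.1474]
ee_rot: [-2.063, -2.107, -0.258]
force: [0.2, -0.9, -3.6]
width: 0.67
gripper_force: 40.0
[ 0.58  0.48 -0.87  1.97  0.15  0.8  -0.3 ] [[-0.02   1.    -0.009]
 [ 0.968  0.022  0.249]
 [ 0.249 -0.003 -0.968]]
```

```bash
python3 -m pendant '[0,0,0,0,0.14,0,0.05,0,0,0,0,0.14,0,0.05,0,0,0,0,0.14,0,0.05,0,0,0,0,0,0,0.05]';python3 -c "
from h import *
s=observe();print(s['joints'].round(2),R.from_rotvec(s['ee_rot']).as_matrix().round(3))"
```

```text
clock: 10.85
position: [0.4833, 0.074, 0.1468]
ee_rot: [-1.805, -1.852, -0.626]
force: [0.0, 0.1, -2.8]
width: 0.67
gripper_force: 40.0
[ 0.92  0.73 -1.07  1.97 -0.07  0.78  0.06] [[-0.018  1.    -0.021]
 [ 0.782  0.027  0.622]
 [ 0.623 -0.005 -0.782]]
```

```bash
python3 -m pendant '[0,0,0,0,0.14,0,0.05,0,0,0,0,0.14,0,0.05,0,0,0,0,0.14,0,0.05,0,0,0,0,0.11,0,0.05,0,0,0,0,0,0,0.05,0,0,0,0,0,0,0.05]';python3 -c "
from h import *
s=observe();print(s['joints'].round(2),R.from_rotvec(s['ee_rot']).as_matrix().round(3))"
```

```text
clock: 11.6
position: [0.4836, 0.0769, 0.1499]
ee_rot: [-1.449, -1.5, -0.989]
force: [0.3, 0.4, -2.9]
width: 0.676
gripper_force: 40.0
[ 1.11  1.16 -1.18  1.91 -0.2   0.88  0.33] [[-0.013  0.999 -0.031]
 [ 0.365  0.034  0.93 ]
 [ 0.931  0.001 -0.366]]
```

```bash
python3 -c "
from h import *
im=get_image('scene');cv2.imwrite('pics/sc5r.png',im[:,:,::-1]);cv2.imwrite('pics/sc5.png',cv2.resize(im[170:270,150:280,::-1],(780,600),interpolation=cv2.INTER_CUBIC))
im=get_image('wrist');cv2.imwrite('pics/w5.png',im[:,:,::-1])"
```

```text
(no output)
```

View pics/sc5.png

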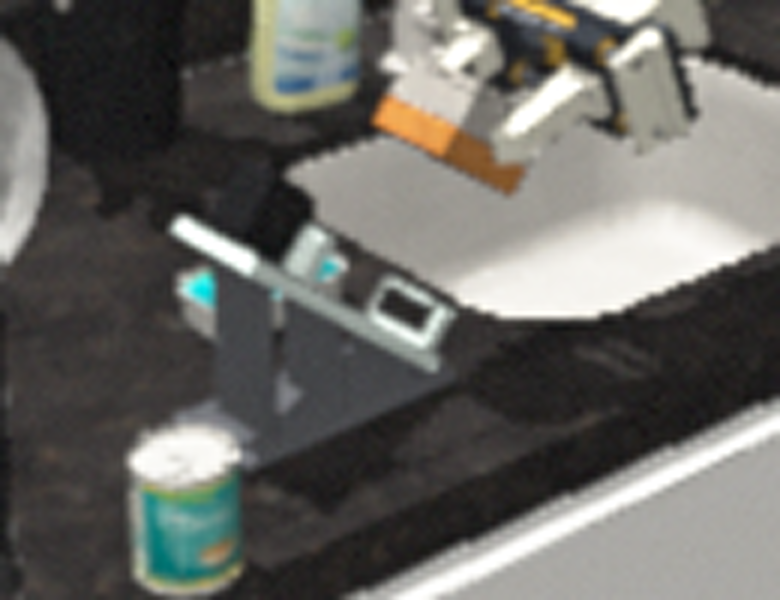

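The stone is held with its wooden back down, roughly parallel to the bed, and the jaw is clear up-slope. Quick check of the wood's bottom edge angle.

```bash
python3 - <<'E'
from h import *
from m import B,o
c=cam("scene")
im=cv2.imread("pics/sc5r.png");hsv=cv2.cvtColor(im,cv2.COLOR_BGR2HSV)
m=((hsv[...,0]>5)&(hsv[...,0]<20)&(hsv[...,1]>120)).astype(np.uint8);m[:, :205]=0;m[:180]=0;m[205:]=0;m[:,245:]=0
v=hsv[...,2]
for y in range(182,206):print(y,''.join(('.' if not m[y,x] else ('B' if v[y,x]>190 else 'd')) for x in range(208,242)))
s=observe();P=s["position"];Rt=R.from_rotvec(s["ee_rot"]).as_matrix()
# expected stone: grasp offset
G=P-.008*Rt[:,2]
# rotated stone frame if no slip: current angle rel. bed
ang=np.radians(-1.3); 
for dip in (-6,-3,0,3):
    # stone axes in bed frame rotated by dip about bed y
    a=np.radians(dip); ex=B@[np.cos(a),0,np.sin(a)];ez=B@[-np.sin(a),0,np.cos(a)];ey=B[:,1]
    C=G-(-.0097)*ex-.008*ez
    f=lambda x,y,z:(proj(c,C+ex*x+ey*y+ez*z)).round(1)
    print(dip,"near up bottom",f(.038,.031,-.025),"near low bottom",f(-.038,.031,-.025),"far up bottom",f(.038,-.031,-.025),"near up woodtop",f(.038,.031,-.005))
E
```

```text
182 ..................................
183 ..................................
184 ..................................
185 ..................................
186 .....ddB..........................
187 .....dBBBB........................
188 ....dBBBBBBB......................
189 ....dBBBBBBBBB....................
190 ....dBBBBBBBBBBB..................
191 .....ddBBBBBBBBBBB................
192 ........BBBBBBBBBddd..............
193 ..........BBBBBBBdddd.............
194 ............dBBBddddddd...........
195 ..............dBdddddddd..........
196 ................dddddddd..........
197 ..................ddddddd.........
198 ....................ddddddddd.....
199 ......................dddddd......
200 ........................dddd......
201 ..........................d.......
202 ..................................
203 ..................................
204 ..................................
205 ..................................
-6 near up bottom [222.7 195.7] near low bottom [235.9 201.4] far up bottom [211.3 190.1] near up woodtop [225.1 190.5]
-3 near up bottom [222.7 194.9] near low bottom [235.4 201.6] far up bottom [211.3 189.3] near up woodtop [225.3 189.8]
0 near up bottom [222.7 194.1] near low bottom [234.9 201.8] far up bottom [211.3 188.5] near up woodtop [225.5 189.1]
3 near up bottom [222.8 193.3] near low bottom [234.5 202. ] far up bottom [211.4 187.7] near up woodtop [225.7 188.4]
```

```bash
cat > d.py <<'E'
import sys
from m import *
s=observe();P=s["position"];Rt=R.from_rotvec(s["ee_rot"]).as_matrix()
g=(B.T@(P-.008*Rt[:,2]-o))*1e3
t=np.array(list(map(float,sys.argv[1:4])))
print("grasp bed mm",g.round(1),"tool-in-bed\n",(B.T@Rt).round(3),"\nphi",np.degrees(np.arctan2((B.T@Rt)[2,2],(B.T@Rt)[0,2])).round(2),"delta tool mm",(Rt.T@B@(t-g)).round(1), "F tool",(Rt.T@s["force"]).round(1),"F bed",(B.T@s["force"]).round(1))
E
python3 -m pendant '[0,0,0,0,0.035,0,0.05,0,0,0,0,0,0,0.05]'; python3 d.py 31 0.3 70; python3 -c "
from m import *
print(camera_params)" >/dev/null
```

```text
clock: 11.95
position: [0.4837, 0.0749, 0.1486]
ee_rot: [-1.426, -1.468, -1.013]
force: [0.8, 0.7, -2.7]
width: 0.67
gripper_force: 40.0
grasp bed mm [ 21.2  -1.4 140.5] tool-in-bed
 [[ 0.859  0.002  0.512]
 [ 0.    -1.     0.003]
 [ 0.512 -0.002 -0.859]] 
phi -59.2 delta tool mm [-27.6  -1.6  65.6] F tool [-2.3  0.8  1.5] F bed [-1.2 -0.8 -2.5]
```

```bash
python3 -m pendant '[-0.009,-0.0005,0.0215,0,0,0,0.05,-0.009,-0.0005,0.0215,0,0,0,0.05,-0.0095,-0.0005,0.0225,0,0,0,0.05,0,0,0,0,0,0,0.05,0,0,0,0,0,0,0.05]'; python3 d.py 31 0.3 42
```

```text
clock: 12.58
position: [0.4811, 0.1276, 0.1019]
ee_rot: [-1.426, -1.469, -1.014]
force: [-0.4, -0.5, -2.9]
width: 0.672
gripper_force: 40.0
grasp bed mm [31.5 -0.2 70.9] tool-in-bed
 [[ 0.859  0.002  0.512]
 [ 0.001 -1.     0.002]
 [ 0.512 -0.001 -0.859]] 
phi -59.18 delta tool mm [-15.2  -0.5  24.5] F tool [-2.9 -0.4  0.5] F bed [-2.3  0.4 -1.9]
```

```bash
python3 -m pendant '[-0.0075,-0.0003,0.012,0,0,0,0.05,-0.0075,-0.0002,0.0125,0,0,0,0.05,0,0,0,0,0,0,0.05,0,0,0,0,0,0,0.05]'; python3 d.py 31 0.3 36;  python3 -m pendant '[-0.0015,0,0.0025,0,0,0,0.05,-0.0015,0,0.0025,0,0,0,0.05,0,0,0,0,0,0,0.05,0,0,0,0,0,0,0.05]'; python3 d.py 31 0.3 33
```

```text
clock: 13.08
position: [0.4796, 0.1463, 0.0794]
ee_rot: [-1.425, -1.469, -1.013]
force: [-0.1, -0.6, -2.8]
width: 0.675
gripper_force: 40.0
grasp bed mm [31.5  0.8 41.5] tool-in-bed
 [[ 0.859  0.002  0.513]
 [ 0.001 -1.     0.003]
 [ 0.513 -0.002 -0.859]] 
phi -59.16 delta tool mm [-3.3  0.5  4.5] F tool [-2.8 -0.1  0.4] F bed [-2.2  0.1 -1.8]
clock: 13.58
position: [0.48, 0.1497, 0.0756]
ee_rot: [-1.425, -1.468, -1.015]
force: [0.0, -5.6, 3.7]
width: 0.675
gripper_force: 40.0
grasp bed mm [31.6  0.3 36.5] tool-in-bed
 [[ 0.858  0.002  0.513]
 [ 0.001 -1.     0.002]
 [ 0.513 -0.001 -0.858]] 
phi -59.15 delta tool mm [-2.3 -0.   2.7] F tool [ 1.6 -0.1 -6.5] F bed [-1.9  0.1  6.5]
```

```bash
python3 -m pendant '[0,0,0,0,0,0,0.05,-0.0008,0,0.0014,0,0,0,0.05,-0.0008,0,0.0014,0,0,0,0.05,0,0,0,0,0,0,0.05]' 20; python3 d.py 28 0.3 33;  python3 -m pendant '[-0.0012,0,-0.0008,0,0,0,0.05,-0.0012,0,-0.0008,0,0,0,0.05,0,0,0,0,0,0,0.05,0,0,0,0,0,0,0.05]'; python3 d.py 28 0.3 33; python3 -c "
from h import *
im=get_image('scene');cv2.imwrite('pics/sc6r.png',im[:,:,::-1]);a=cv2.resize(im[190:260,160:260,::-1],(800,560),interpolation=cv2.INTER_CUBIC);cv2.imwrite('pics/sc6.png',a)"
```

```text
clock: 14.08
position: [0.4799, 0.1512, 0.0741]
ee_rot: [-1.425, -1.468, -1.015]
force: [-3.3, -19.7, 12.7]
width: 0.668
gripper_force: 20.0
grasp bed mm [31.8  0.3 34.3] tool-in-bed
 [[ 0.858  0.002  0.514]
 [ 0.002 -1.     0.002]
 [ 0.514 -0.001 -0.858]] 
phi -59.1 delta tool mm [-3.9  0.  -0.8] F tool [  5.6  -3.9 -22.6] F bed [-6.8  3.8 22.3]
clock: 14.58
position: [0.4799, 0.1503, 0.0734]
ee_rot: [-1.422, -1.468, -1.016]
force: [-1.4, -5.4, 12.4]
width: 0.676
gripper_force: 20.0
grasp bed mm [30.7  0.3 34.4] tool-in-bed
 [[ 0.857  0.004  0.515]
 [ 0.003 -1.     0.003]
 [ 0.515 -0.001 -0.857]] 
phi -59.0 delta tool mm [-3.   0.  -0.2] F tool [10.  -1.5 -9.1] F bed [ 3.9  1.5 12.9]
```

View pics/sc6.png

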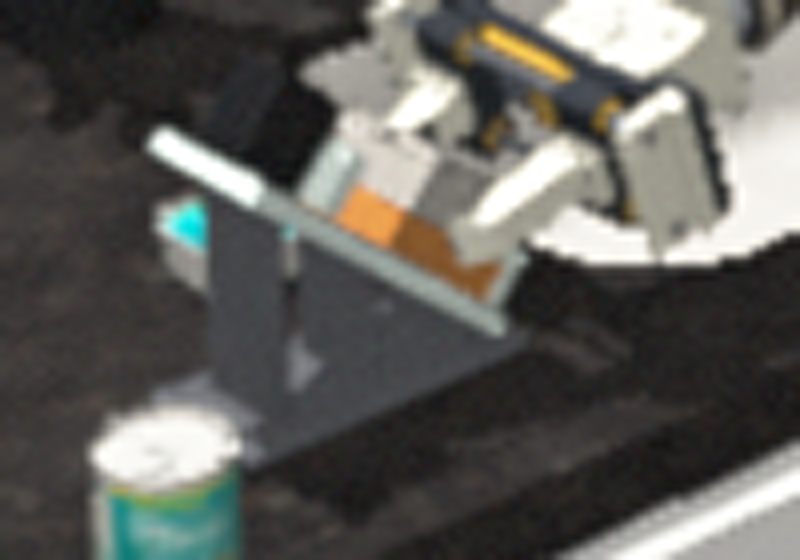

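The stone sits flat on the bed with its lower end near the foot stop. Release and check.

```bash
python3 -m pendant '[0,0,0,0,0,0,0.066,0,0,0,0,0,0,0.08,0,0,0,0,0,0,0.0918,0,0,0,0,0,0,0.0918]' ; python3 d.py 28 0.3 33; python3 -m pendant '[0,0,-0.03,0,0,0,0.0918,0,0,-0.05,0,0,0,0.0918,0,0,-0.04,0,0,0,0.0918,0,0,0,0,0,0,0.0918]'; python3 - <<'E'
from h import *
from m import B,o
s=observe();np.save('s7.npy',s,allow_pickle=True);im=get_image('wrist');cv2.imwrite('pics/w7.png',im[:,:,::-1])
im=get_image('scene');cv2.imwrite('pics/sc7r.png',im[:,:,::-1])
w=cv2.imread('pics/w7.png')
cv2.imwrite('pics/v7.png',np.hstack([cv2.resize(w,(400,300)),cv2.resize(im[195:255,170:250,::-1],(400,300),interpolation=cv2.INTER_CUBIC)]))
c=cam("wrist",s);cs=cam("scene")
for q in [(166,35,0),(166,-35,0),(76,31,50),(76,-31,50),(0,31,50),(0,-31,50)]:
  p=o+B@(np.array(q)/1e3);print(q,proj(c,p).round(1),proj(cs,p).round(1))
E
```

```text
clock: 15.12
position: [0.4794, 0.1498, 0.0706]
ee_rot: [-1.426, -1.469, -1.013]
force: [-0.4, 0.5, -0.1]
width: 0.983
gripper_force: 0.0
grasp bed mm [28.4  0.9 32.6] tool-in-bed
 [[ 0.859  0.002  0.512]
 [ 0.001 -1.     0.003]
 [ 0.512 -0.002 -0.859]] 
phi -59.18 delta tool mm [-0.1  0.6 -0.6] F tool [ 0.1 -0.4  0.5] F bed [ 0.4  0.4 -0.4]
clock: 15.62
position: [0.4847, 0.0333, 0.1101]
ee_rot: [-1.431, -1.468, -1.016]
force: [-0.3, 0.2, -0.2]
width: 0.998
gripper_force: 0.0
(166, 35, 0) [224.1  94.8] [191.2 212.6]
(166, -35, 0) [279.2  94.8] [178.6 205.5]
(76, 31, 50) [220.6 142. ] [214.1 208.3]
(76, -31, 50) [282.4 142. ] [202.8 202.4]
(0, 31, 50) [218.1 217. ] [226.7 215.6]
(0, -31, 50) [284.9 216.9] [215.5 209.7]
```

View pics/v7.png

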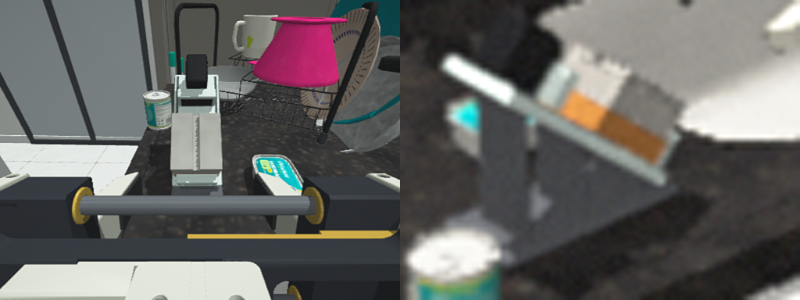

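```bash
python3 -m pendant '[0.05,0,0,0,0,0,0.0918,0.05,0,0,0,0,0,0.0918,0.02,0,0,0,-0.17,0,0.0918,0,0,0,0,-0.17,0,0.0918,0,0,0,0,-0.17,0,0.0918,0,0,0,0,-0.17,0,0.0918,0,0,0,0,-0.17,0,0.0918,0,0,0,0,-0.17,0,0.0918,0,0,0,0,-0.17,0,0.0918,0,0,0,0,0,0,0.0918]'; python3 - <<'E'
from h import *
s=observe();Rt=R.from_rotvec(s["ee_rot"]).as_matrix();print(Rt.round(3),s["joints"].round(2))
E
```

```text
clock: 16.98
position: [0.4799, 0.0824, 0.224]
ee_rot: [-2.151, -2.246, -0.05]
force: [-0.8, 0.2, 0.4]
width: 1.001
gripper_force: 0.0
[[-0.043  0.999 -0.001]
 [ 0.998  0.043  0.045]
 [ 0.045  0.001 -0.999]] [ 0.44  0.35 -0.87  1.87  0.26  1.04 -0.48]
```

```bash
python3 -m pendant '[0,0,0,0,-0.045,0.016,0.0918,0.05,0.001,0,0,0,0,0.0918,0.05,0.001,0,0,0,0,0.0918,0.0507,0,0,0,0,0,0.0918,0,0,0,0,0,0,0.0918,0,0,0,0,0,0,0.0918]'; python3 d.py 143 0.3 30
```

```text
clock: 17.73
position: [0.4809, 0.2256, 0.2224]
ee_rot: [-2.203, -2.235, 0.003]
force: [-0.2, -0.2, 0.4]
width: 1.004
gripper_force: 0.0
grasp bed mm [193.3  -2.7  99.4] tool-in-bed
 [[ 0.766 -0.012 -0.642]
 [-0.013 -1.     0.003]
 [-0.642  0.006 -0.767]] 
phi -129.95 delta tool mm [ 6.  -2.8 85.5] F tool [-0.2 -0.2 -0.4] F bed [0.1 0.2 0.4]
```

```bash
python3 -m pendant '[0.006,-0.0028,0.015,0,0,-0.013,0.0918,0,0,0.03,0,0,0,0.08,0,0,0.025,0,0,0,0.07,0,0,0.015,0,0,0,0.06,0,0,0,0,0,0,0.05,0,0,0,0,0,0,0.02,0,0,0,0,0,0,0.02,0,0,0,0,0,0,0.02,0,0,0,0,0,0,0.02]' 20; python3 d.py 113 0.3 30
```

```text
clock: 18.85
position: [0.478, 0.2326, 0.1391]
ee_rot: [-2.19, -2.251, 0.0]
force: [-5.0, -2.5, 6.5]
width: 0.325
gripper_force: 20.0
grasp bed mm [1.452e+02 1.000e-01 3.100e+01] tool-in-bed
 [[ 0.766 -0.    -0.643]
 [ 0.001 -1.     0.001]
 [-0.643 -0.001 -0.766]] 
phi -129.98 delta tool mm [-24.   -0.2  21.5] F tool [-2.4 -5.1 -6.5] F bed [2.3 5.1 6.5]
```

```bash
python3 -m pendant '[-0.004,0,0.0033,0,0,0,0.02,-0.004,0,0.0033,0,0,0,0.02,-0.004,0,0.0033,0,0,0,0.02,-0.004,0,0.0033,0,0,0,0.02,-0.004,0,0.0034,0,0,0,0.02,0,0,0,0,0,0,0.02,0,0,0,0,0,0,0.02]'; python3 d.py 113 0.3 30;python3 -m pendant '[-0.0012,0,0.001,0,0,0,0.02,-0.0012,0,0.001,0,0,0,0.02,0,0,0,0,0,0,0.02]'; python3 d.py 113 0.3 30
```

```text
clock: 19.73
position: [0.4787, 0.2121, 0.1219]
ee_rot: [-2.191, -2.251, 0.002]
force: [-4.2, -2.6, 1.4]
width: 0.322
gripper_force: 20.0
grasp bed mm [ 1.184e+02 -1.000e-01  3.100e+01] tool-in-bed
 [[ 0.766 -0.001 -0.643]
 [ 0.    -1.     0.001]
 [-0.643 -0.001 -0.766]] 
phi -130.01 delta tool mm [-3.5 -0.4  4.3] F tool [-2.5 -4.3 -1.4] F bed [-1.   4.3  2.6]
clock: 20.1
position: [0.4787, 0.2102, 0.1202]
ee_rot: [-2.19, -2.251, 0.001]
force: [-6.0, -2.3, 5.2]
width: 0.326
gripper_force: 20.0
grasp bed mm [ 1.159e+02 -1.000e-01  3.100e+01] tool-in-bed
 [[ 0.766 -0.    -0.643]
 [ 0.    -1.     0.001]
 [-0.643 -0.001 -0.766]] 
phi -129.98 delta tool mm [-1.5 -0.4  2.6] F tool [-2.2 -6.1 -5.2] F bed [1.6 6.1 5.4]
```

Moved 29.3 mm with no firm contact yet, so I'll continue in small steps and watch the slope force.

```bash
for i in 1; do python3 -m pendant '[-0.0008,0,0.0006,0,0,0,0.02,-0.0008,0,0.0006,0,0,0,0.02,0,0,0,0,0,0,0.02]'; python3 d.py 113 0.3 30;python3 -m pendant '[-0.0008,0,0.0006,0,0,0,0.02,-0.0008,0,0.0006,0,0,0,0.02,0,0,0,0,0,0,0.02]'; python3 d.py 113 0.3 30; done
```

```text
clock: 20.48
position: [0.4788, 0.209, 0.1193]
ee_rot: [-2.19, -2.251, -0.0]
force: [-5.3, -2.2, 6.9]
width: 0.327
gripper_force: 20.0
grasp bed mm [ 1.144e+02 -1.000e-01  3.100e+01] tool-in-bed
 [[ 0.767 -0.    -0.642]
 [ 0.001 -1.     0.001]
 [-0.642 -0.001 -0.767]] 
phi -129.95 delta tool mm [-0.4 -0.4  1.6] F tool [-2.1 -5.4 -6.9] F bed [2.9 5.4 6.6]
clock: 20.85
position: [0.4788, 0.209, 0.1192]
ee_rot: [-2.189, -2.252, -0.003]
force: [-9.0, -0.5, 17.8]
width: 0.321
gripper_force: 20.0
grasp bed mm [ 1.143e+02 -1.000e-01  3.100e+01] tool-in-bed
 [[ 0.768  0.001 -0.641]
 [ 0.001 -1.    -0.   ]
 [-0.641 -0.001 -0.768]] 
phi -129.85 delta tool mm [-0.3 -0.4  1.6] F tool [ -0.2  -9.  -17.8] F bed [11.2  9.  13.8]
```

Contact is firm: no further motion, and the slope force has risen to 11 N. Release and retreat.

```bash
python3 -m pendant '[0,0,0,0,0,0,0.04,0,0,0,0,0,0,0.06,0,0,0,0,0,0,0.075,0,0,-0.02,0,0,0,0.085,0,0,-0.04,0,0,0,0.0918,0,0,-0.04,0,0,0,0.0918,0.02,0,-0.03,0,0,0,0.0918,0,0,0,0,0,0,0.0918]'; python3 - <<'E'
from h import *
from m import B,o
s=observe();c=cam("wrist",s);w=get_image('wrist')[:,:,::-1];im=get_image('scene')[:,:,::-1]
cv2.imwrite('pics/v8.png',np.hstack([cv2.resize(w[80:320,132:392],(400,370)),cv2.resize(im[195:255,170:250],(400,370),interpolation=cv2.INTER_CUBIC)]))
cs=cam("scene")
for q in [(76,31,50),(76,-31,50),(0,31,50),(65+25,0,48)]:
  p=o+B@(np.array(q)/1e3);a=proj(c,p);b=proj(cs,p);print(q,((a-[132,80])*[400/260,370/240]).round(),((b-[170,195])*[5,370/60]+[400,0]).round())
E
```

```text
clock: 21.85
position: [0.4797, 0.2292, 0.25]
ee_rot: [-2.19, -2.253, -0.008]
force: [-0.9, -1.4, -0.1]
width: 0.999
gripper_force: 0.0
(76, 31, 50) [142. 248.] [620.  82.]
(76, -31, 50) [225. 248.] [564.  46.]
(0, 31, 50) [149. 284.] [684. 127.]
(90, 0, 48) [183. 237.] [578.  58.]
```

View pics/v8.png

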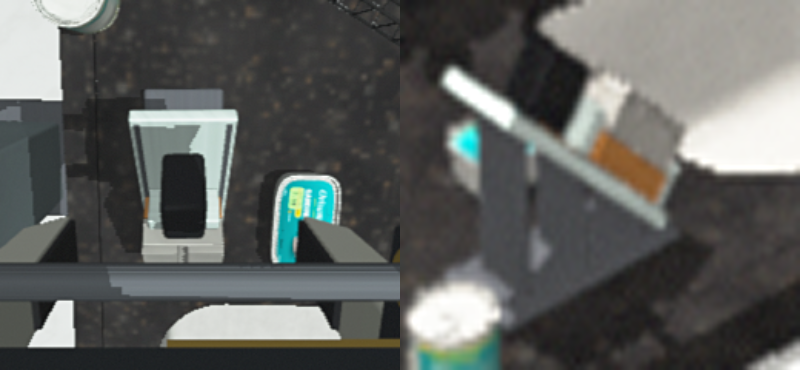

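The stone lies flat and square on the bed. In the wrist view it spans px 143–224, against a prediction of 142–225. The jaw is against its upper end and the handle's front edge is at (183,238), as predicted for a jaw value of 0.025. The robot is clear of everything.

```bash
python3 -c "
from cell import *;print(sign_off())"
```

```text
the job is handed in; nothing more can be done
None
```

I handed the job in at about 22 s of the 72 s allowed: the stone lies on its wooden back, face up, square and centred against the foot stop, with the jaw slid snug against its end and released; no verdict came back, but the last pictures match that pose.

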